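# Fetch the cinnamon shaker from under the cup riser with the reacher

### The arm

A 6-joint arm with a two-finger parallel gripper is mounted at the origin on the work surface. World frame = base frame: x ahead of the robot, y to its left, z up, the work surface at z = 0. Lengths are in m, angles in rad, forces in N, time in s.
With the tool pointing down it reaches from about 0.225 to 0.875 m from the base axis. Payload 3.4 kg.
Tool frame: the origin (TCP) lies midway between the tips of the shut fingers; the grasp point (between the pads) lies 19 mm behind it (bot.grip_depth is the distance from the TCP to the grasp point, in m); z points along the fingers, y is the direction in which the jaws open and shut (so a half turn about z gives the same grasp; the last joint's range is limited). The gripper opens to 85 mm and grips with 20 to 120 N. Pads are 22 mm wide; open, the fingers measure 114 mm over their backs; the gripper's body (76 mm by 85 mm) begins 54 mm behind the grasp point. The pads swing forward as they close: fully open they stand 13 mm farther back than shut.
Start: joints at [1.209, 0.276, 1.505, -0, 1.361, -0.121], TCP at [0.137, 0.558, 0.231] pointing down, gripper open.
Joint ranges: [-2.89, 2.89], [-0.75, 2.08], [0.22, 2.7], [-1.18, 4.32], [0.11, 2.71], [-2.7, 2.7]. Speed limits (rad/s): [2.57, 2.57, 3.14, 3.14, 3.14, 3.14].

### API

Orientations are given as a rotation vector (axis times angle).
In Python, from workcell import bot gives the robot as it stands.
- The arm moves only by the tool carry_out, never from a script. Its argument "rows" is one flat list of numbers, 7 for each row, row after row: the closure, from 0 (fully open) to 1 (shut), then the shift along the world's x, y, z in cm, then the turn, a rotation vector about the world's x, y, z in units of 6 degrees (1.0 is 6 degrees). A call has 1 to 20 rows; each row shifts and turns the pose as measured when the row begins; what a row does not reach is not made up. A row lasts 1/12 s, in which the tool goes at most 41.7 mm and 7.16 degrees, less where a joint would pass 70% of its speed; a pose out of reach is approached as far as the arm can. A call is refused whole if a number of a shift passes 4.17 or a number of a turn 1, either way. A call with a gripper value outside its range is refused whole. The fingers move at their own pace and stop on an object; the grip force is fixed at half the most. Time passes only in rows, so rows that do not move let the fingers close. It gives the time, the measured TCP pose, the force and the opening at its end, in the units of the state.
- bot.sense(): the state, without advancing time (a new reading comes with each control period).
- bot.snapshot(name): name is "scene" or "side" or "wrist"; returns a dict with "image" (420x560x3 uint8, blue, green, red), "range_z" (420x560 float32, m along the optical axis (not along the pixel's ray), 0 where there is no reading), "camera_matrix" (3x3 intrinsics, pixels), "dist_coeffs" ([k1, k2, p1, p2, k3] as OpenCV has them; the pictures are not rectified), "extrinsics" (4x4, takes a point from camera to world coordinates); the wrist camera has in their place "hand_eye" (4x4, takes a point from camera to tool coordinates, whose origin is the TCP and whose axes are the flange's). Camera axes: x right, y up, looking along -z (the intrinsics and any distortion apply to the point x, -y, -z); pixel columns grow to the right and rows downward; lengths in m; the calibration is good to about 2 mm. A picture is of the moment at which its call begins: read the wrist's pose just before it.
- bot.close_job(): hands the job in, once; it reports no verdict.
The state is a dict: "t": time; "joint_pos": joint angles; "joint_vel": joint speeds; "effort": joint torques, N m; "position": TCP position; "ee_rot": TCP orientation; "ft_force": force on the tool from outside, world axes, zero at the start; "wrist_torque": the same for the moment, N m; "width": finger opening in m.
Only numpy, scipy, OpenCV 4.12 (cv2) and the standard library are available. Lean on these libraries where they do the work, as an engineer would, in place of code of your own. Each camera call takes 0.05 s, during which the arm holds its last target.

### The job

At the coffee buffet the round steel cinnamon shaker has ended up in the low gap under the clear cup riser. Take the reacher by its grip, slide its open jaws in around the shaker, squeeze the trigger so that the jaws close on it, and draw it out until it stands upright on the counter a few centimetres clear in front of the riser; then let the jaws spring open and leave the reacher lying flat on the counter. Do not touch the shaker by hand, and leave the wrapped parcel where it is under the riser.

Things in the scene. Friction and masses are not known exactly. Their poses are not given: they have to be found in the camera images.
- reacher_grip (a point): Pistol grip of the loose reacher (0.43 kg; slides on flat feet). Point midway between two upright posts, 65 mm above its underside; post tops at 98 mm; each 12 mm thick, 26 wide: fixed black palm post behind, grey trigger post ahead, 66 mm over both. x along the shaft to the jaws, z up. Squeezing here creeps the tool forward half the squeeze. Base 130 x 70 mm; rail and shaft below 25 mm.
- jaw_mid (a point): Best gripping point midway between the reacher's two upright parallel jaws, 250 mm ahead (x) of the grip point, 20 mm above the underside; axes as the grip's. Jaws reach from 38 mm behind to 32 mm ahead of it, 76 mm apart when open, 28 mm tall, 8 mm thick. Behind them is the head that carries them, 104 mm wide, the widest part.
- trigger (a joint): Trigger post's travel towards the palm post: 0 released (jaws 76 mm apart), 0.026 m fully squeezed (24 mm apart). Each jaw moves in as far as the trigger. Its spring gives 8 N at 0, 13 N at 0.026, and reopens the jaws. Held at 60 mm over the posts (9 N) the reacher can be steered, jaws still open; the jaws meet the shaker at 0.018 (48 mm over posts), and 20 to 30 N grips it well.
- shaker_mid (a point): The shaker to fetch: a loose, round, upright steel shaker with a slightly domed top, 40 mm in diameter, 52 mm tall, 0.12 kg. This point is on its axis, half-way up (26 mm above its foot).
- riser: Fixed clear plastic cup riser with white mugs on its top: 220 mm deep (x), 340 mm wide (y), 78 mm tall, walls and top 6 mm thick. The gap under it is 72 mm high, open only at the front, closed at sides and back. Origin on the counter under its centre; x points into the gap; the open front edge is at x = -110 mm.
- parcel_mid (a point): A bystander that also lies under the riser, beside the shaker: a square parcel in brown paper with a bow, 40 x 40 mm, 30 mm tall. This point is its centre. To be left where it is.

How it is judged:
On the way, in this order (a step that is already met when the one before it is completed fails the run):
1. the jaws are closed on the shaker while it is still under the riser (x of shaker_mid in the frame of riser above -0.11 m and value of joint trigger between 0.012 and 0.0235 m and x of shaker_mid in the frame of jaw_mid between -0.04 and 0.045 m and contact force between reacher and shaker above 2 N), for 0.2 s.
2. the shaker is out in front of the riser, still held in the jaws (x of shaker_mid in the frame of riser below -0.14 m and value of joint trigger above 0.012 m and contact force between reacher and shaker above 2 N), for 0.1 s.
At the end, for the whole second after the job is handed in: The shaker stands upright (within 10 degrees) and at rest on the counter, its near edge at least 10 mm in front of the riser's open edge (its axis 30 mm), the trigger is released (under 6 mm) with the jaws open, and the reacher lies flat on the counter (within 10 degrees) (x of shaker_mid in the frame of riser below -0.14 m and height (world z) of shaker_mid below 0.035 m and angle between each of shaker_mid, reacher_grip's own z axis and vertical below 0.17 rad and linear speed of shaker below 0.02 m/s and value of joint trigger below 0.006 m and height (world z) of reacher_grip below 0.08 m); the robot touches nothing.
It fails at once if the hand or arm touches the shaker (contact force between any of the fingers, the arm and shaker above 1 N).
It fails at once if the parcel under the riser is moved more than 20 mm (distance of parcel_mid from where it was at the start of the episode above 0.02 m).
It also fails if it takes over 48 s, if anything falls off the work surface, if the arm or the gripper's body presses on something with over 40 N, if the wrist force passes 120 N, or if a joint passes its speed limit or range.

## Working session

There is one attempt and no reset: what is moved stays moved. The work goes in short steps, Python scripts to look and compute and a tool call to move; the robot and the scene stay as the last step left them, time stands still between calls to the robot, and variables do not carry over. Pictures are saved under pics/ and viewed, and the job is handed in when it is done.

Besides the shell and the picture viewer there is one more tool, called after "Emit:" as a command line: name --argument value ..., lists and objects as JSON in quotes. carry_out: Moves the arm, as the interface text tells. Its arguments: {"type":"object","properties":{"rows":{"type":"array","items":{"type":"number"}}},"required":["rows"]}

```bash
mkdir -p pics; ls; python3 - <<'E'
from workcell import bot
import cv2,numpy as np
s=bot.sense();print({k:np.round(v,3) for k,v in s.items()})
for n in ["scene","side","wrist"]:
    d=bot.snapshot(n);cv2.imwrite(f"pics/a_{n}.png",d["image"]);np.savez(f"a_{n}.npz",**d)
    print(n,d["camera_matrix"].round(1).tolist(),d["dist_coeffs"],np.round(d.get("extrinsics",d.get("hand_eye")),3).tolist())
E
```

```text
pics
{'t': np.float64(0.0), 'joint_pos': array([ 1.209,  0.277,  1.506, -0.   ,  1.361, -0.121]), 'joint_vel': array([-0.001, -0.001,  0.001, -0.001,  0.001,  0.002]), 'effort': array([-0.0000e+00, -4.1678e+01, -2.4580e+01, -0.0000e+00,  1.2000e-02,
       -0.0000e+00]), 'position': array([0.137, 0.558, 0.23 ]), 'ee_rot': array([-3.770e-01, -3.118e+00,  3.000e-03]), 'ft_force': array([-0.421,  0.484,  0.46 ]), 'wrist_torque': array([ 0.041,  0.034, -0.013]), 'width': np.float64(0.085)}
scene [[413.7, 0.0, 275.4], [0.0, 413.7, 204.9], [0.0, 0.0, 1.0]] [-0.12065628  0.          0.          0.          0.        ] [[-0.758, -0.502, 0.417, 0.834], [0.653, -0.592, 0.473, 0.239], [0.009, 0.63, 0.776, 0.586], [0.0, 0.0, 0.0, 1.0]]
side [[496.1, 0.0, 284.9], [0.0, 496.1, 205.9], [0.0, 0.0, 1.0]] [-0.03561189  0.          0.          0.          0.        ] [[0.9, 0.256, -0.353, 0.277], [-0.435, 0.484, -0.759, -0.693], [-0.023, 0.837, 0.547, 0.542], [0.0, 0.0, 0.0, 1.0]]
wrist [[352.6, 0.0, 283.9], [0.0, 352.6, 211.1], [0.0, 0.0, 1.0]] [-0.01964414  0.          0.          0.          0.        ] [[0.001, 0.957, 0.289, 0.075], [1.0, -0.001, 0.0, -0.0], [0.001, 0.289, -0.957, -0.142], [0.0, 0.0, 0.0, 1.0]]
```

View pics/a_scene.png

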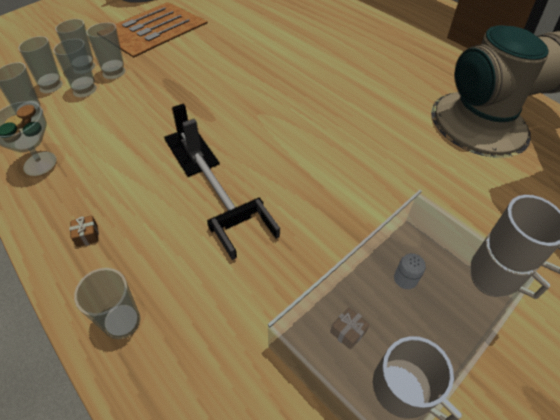

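View pics/a_side.png

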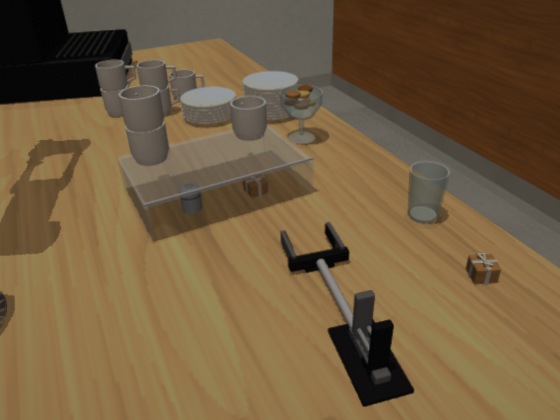

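View pics/a_wrist.png

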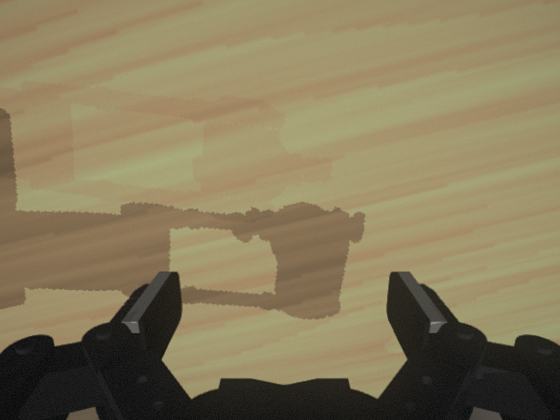

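```bash
cat > h.py <<'E'
import numpy as np,cv2
def load(n):return dict(np.load(n))
def ray(d,u,v):
    p=cv2.undistortPoints(np.array([[[u,v]]],float),d["camera_matrix"],d["dist_coeffs"])[0,0]
    E=d["extrinsics"];return E[:3,3],E[:3,:3]@np.array([p[0],-p[1],-1.])
def plane(d,u,v,h):
    o,r=ray(d,u,v);return o+r*(h-o[2])/r[2]
def dep(d,u,v):
    o,r=ray(d,u,v);return o+r*d["range_z"][int(round(v)),int(round(u))]
def proj(d,P):
    E=d["extrinsics"];c=(np.asarray(P)-E[:3,3])@E[:3,:3]
    q=np.array([[c[0]/-c[2],-c[1]/-c[2],1.]])
    return cv2.projectPoints(q,np.zeros(3),np.zeros(3),d["camera_matrix"],d["dist_coeffs"])[0].ravel()
def tri(ds,uvs):
    A=np.zeros((3,3));b=np.zeros(3);L=[]
    for d,(u,v) in zip(ds,uvs):
        o,r=ray(d,u,v);r=r/np.linalg.norm(r);M=np.eye(3)-np.outer(r,r);A+=M;b+=M@o;L.append((o,M))
    p=np.linalg.solve(A,b);return p,[np.linalg.norm(M@(p-o)) for o,M in L]
E
python3 - <<'E'
from h import *
np.set_printoptions(precision=4,suppress=True)
S=load("a_scene.npz");D=load("a_side.npz")
for nm,d,l in [("scene",S,dict(palmtop=(180,110,.098),trigtop=(190,125,.098),jawtipR=(233,254,.0),jawtipL=(278,234,.028),shtop=(412,259,.052),parc=(350,325,.03),edgeA=(419,195,.078),edgeB=(274,325,.078))),
 ("side",D,dict(palmtop=(381,325,.098),trigtop=(363,294,.098),jL=(287,235,.028),jR=(333,228,.028),shtop=(190,188,.052),parc=(255,185,.03),edgeA=(145,221,.078),edgeB=(310,161,.078),edgefootA=(152,226,0),c=(120,158,.078)))]:
  for k,(u,v,h) in l.items(): print(nm,k,plane(d,u,v,h),dep(d,u,v))
E
python3 -c "
import cv2
from h import *
S=load('a_scene.npz');D=load('a_side.npz')
cv2.imwrite('pics/s1.png',cv2.resize(S['image'][80:280,120:320],None,fx=3,fy=3,interpolation=cv2.INTER_CUBIC))
cv2.imwrite('pics/s2.png',cv2.resize(D['image'][210:410,240:440],None,fx=3,fy=3,interpolation=cv2.INTER_CUBIC))
cv2.imwrite('pics/s3.png',cv2.resize(S['image'][180:420,260:560],None,fx=2.5,fy=2.5,interpolation=cv2.INTER_CUBIC))
cv2.imwrite('pics/s4.png',cv2.resize(D['image'][80:240,100:330],None,fx=3,fy=3,interpolation=cv2.INTER_CUBIC))
"
```

```text
scene palmtop [ 0.5583 -0.3509  0.098 ] [ 0.5546 -0.3589  0.0914]
scene trigtop [ 0.5679 -0.3011  0.098 ] [ 0.5656 -0.3058  0.0938]
scene jawtipR [ 0.6418 -0.0842  0.    ] [ 0.6492 -0.0718  0.0225]
scene jawtipL [ 0.5711 -0.0518  0.028 ] [ 0.566  -0.0574  0.0173]
scene shtop [0.4571 0.1295 0.052 ] [0.4768 0.1352 0.0799]
scene parc [0.5978 0.1351 0.03  ] [0.6186 0.1443 0.0792]
scene edgeA [0.3669 0.0662 0.078 ] [0.3659 0.0659 0.0769]
scene edgeB [0.6927 0.0794 0.078 ] [0.6927 0.0794 0.0779]
side palmtop [ 0.5518 -0.3646  0.098 ] [ 0.552  -0.3644  0.0977]
side trigtop [ 0.5621 -0.31    0.098 ] [ 0.5612 -0.3113  0.0994]
side jL [ 0.5715 -0.0654  0.028 ] [ 0.5865 -0.0333  0.0018]
side jR [ 0.6526 -0.0844  0.028 ] [ 0.647  -0.0935  0.0357]
side shtop [0.4584 0.1286 0.052 ] [0.4474 0.0788 0.0817]
side parc [0.5873 0.1144 0.03  ] [0.5875 0.1149 0.0297]
side edgeA [0.3512 0.0174 0.078 ] [0.358  0.083  0.0351]
side edgeB [0.6909 0.0731 0.078 ] [0.6929 0.0766 0.0759]
side edgefootA [0.372  0.1137 0.    ] [0.3716 0.1103 0.0023]
side c [0.3552 0.2696 0.078 ] [0.3547 0.2636 0.0809]
```

View pics/s1.png

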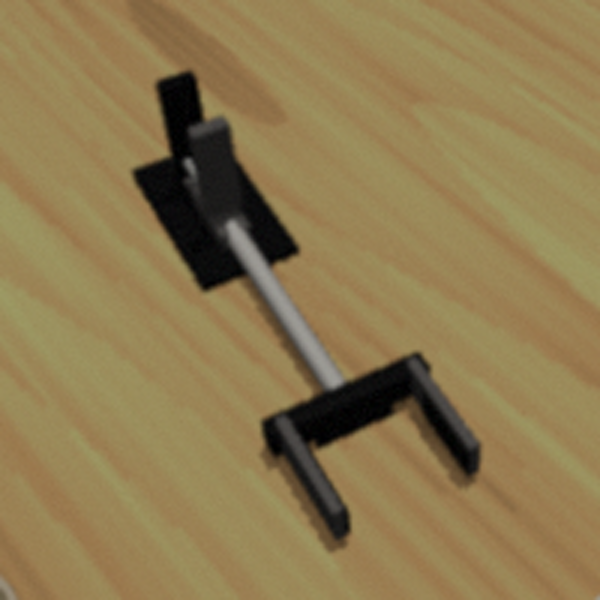

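View pics/s2.png

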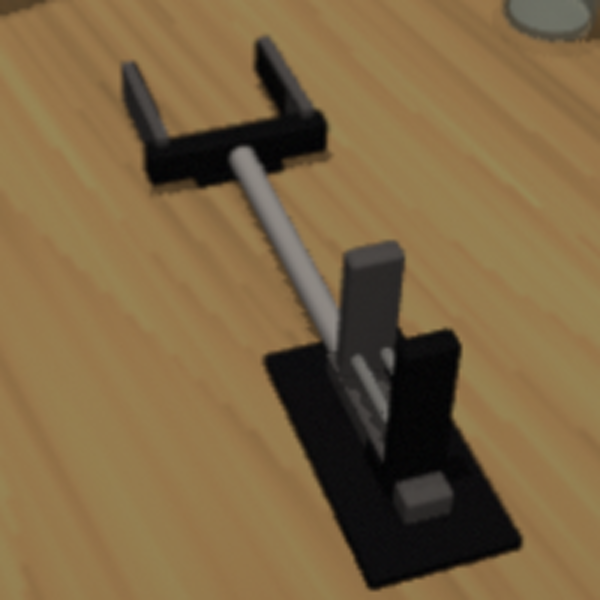

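View pics/s3.png

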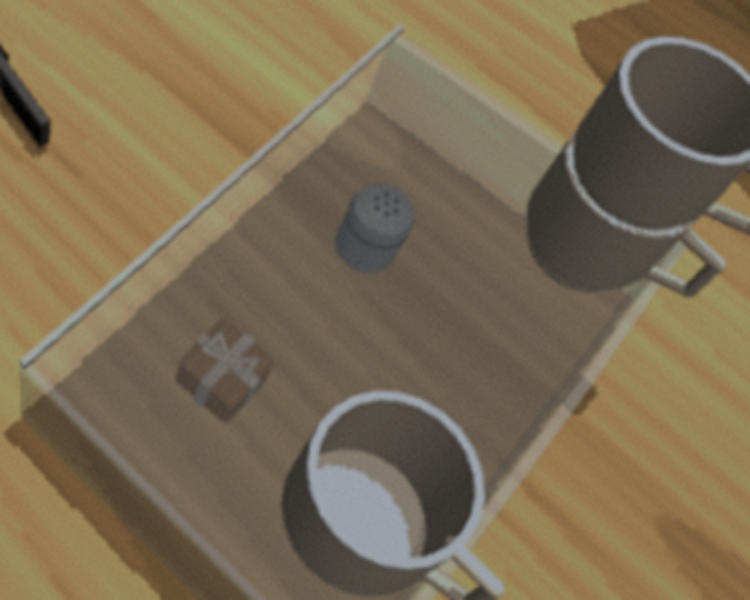

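View pics/s4.png

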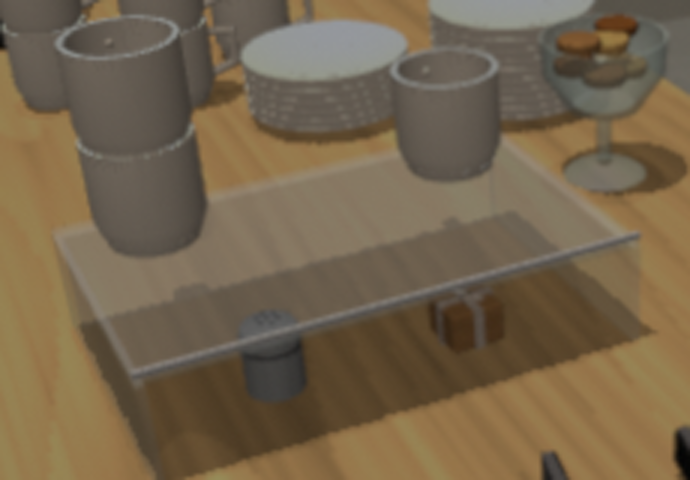

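```bash
python3 - <<'E'
from h import *
np.set_printoptions(precision=4,suppress=True)
S=load("a_scene.npz");D=load("a_side.npz")
c1=lambda x,y:(120+x/3,80+y/3); c2=lambda x,y:(240+x/3,210+y/3); c3=lambda x,y:(260+x/2.5,180+y/2.5); c4=lambda x,y:(100+x/3,80+y/3)
for n,a,b in [("palm",c1(175,77),c2(430,340)),("trig",c1(210,127),c2(372,252)),("jawL",c1(474,447),c2(128,64)),("jawR",c1(344,516),c2(263,39)),
 ("shtop",c3(384,203),c4(270,325)),("parc",c3(229,357),c4(468,306)),("eA",c3(402,28),c4(136,374)),("eB",c3(24,362),c4(637,236)),("headL",c1(420,357),c2(148,148)),("headR",c1(268,425),c2(322,115))]:
  print(n,*tri([S,D],[a,b]))
print("foot sh",plane(S,*c3(367,255),0),plane(D,*c4(275,385),0))
for q in [(133,175),(205,290),(298,250)]: print("base S",plane(S,*c1(*q),.006))
for q in [(265,357),(372,587),(521,545)]: print("base D",plane(D,*c2(*q),.006))
E
```

```text
palm [ 0.5546 -0.364   0.0988] [np.float64(0.0007026396914605979), np.float64(0.0007026396914607115)]
trig [ 0.5635 -0.3093  0.0967] [np.float64(0.000554898679457686), np.float64(0.0005548986794576524)]
jawL [ 0.5668 -0.0573  0.0323] [np.float64(0.00030928159604832556), np.float64(0.000309281596048367)]
jawR [ 0.6488 -0.0693  0.0307] [np.float64(0.0014202139755436364), np.float64(0.001420213975543809)]
shtop [0.4581 0.1327 0.0497] [np.float64(0.0012606178895081686), np.float64(0.0012606178895082434)]
parc [0.5944 0.1325 0.0264] [np.float64(0.0024699768682756723), np.float64(0.002469976868275666)]
eA [0.3616 0.0639 0.0809] [np.float64(0.0009975474933751616), np.float64(0.0009975474933753066)]
eB [0.6976 0.0761 0.0802] [np.float64(0.00018994620090249405), np.float64(0.0001899462009025972)]
headL [ 0.5458 -0.1281  0.0289] [np.float64(0.0006763458517588613), np.float64(0.0006763458517588029)]
headR [ 0.6434 -0.1458  0.0285] [np.float64(0.0006257478643027273), np.float64(0.0006257478643025085)]
foot sh [0.4619 0.1405 0.    ] [0.4576 0.1375 0.    ]
base S [ 0.5826 -0.4021  0.006 ]
base S [ 0.6042 -0.2758  0.006 ]
base S [ 0.5377 -0.2662  0.006 ]
base D [ 0.5376 -0.2686  0.006 ]
base D [ 0.514  -0.3967  0.006 ]
base D [ 0.5803 -0.4082  0.006 ]
```

```bash
python3 - <<'E'
from h import *
from scipy.spatial.transform import Rotation as R
np.set_printoptions(precision=3,suppress=True)
r=R.from_rotvec([-3.770e-01,-3.118,.003]).as_matrix();print(r, np.degrees(np.arctan2(r[1,1],r[0,1])))
# height map max from both cams along path band
for n in("a_scene.npz","a_side.npz"):
    d=load(n)
    P=[]
    for v in range(0,420,3):
        for u in range(0,560,3):
            if d["range_z"][v,u]>0: P.append(dep(d,u,v))
    P=np.array(P)
    for x in np.arange(0.0,.9,.1):
        print(n[:6],round(x,1),[ (round(P[m][:,2].max(),2) if (m:=(abs(P[:,0]-x-.05)<.05)&(abs(P[:,1]-y-.05)<.05)).sum()>2 else None) for y in np.arange(-.6,.7,.1)])
E
```

```text
[[-0.971  0.238 -0.001]
 [ 0.238  0.971 -0.002]
 [ 0.001 -0.002 -1.   ]] 76.21160842769937
a_scen 0.0 [np.float64(0.0), np.float64(0.0), np.float64(0.0), np.float64(0.0), np.float64(0.01), np.float64(0.22), np.float64(0.22), np.float64(0.01), np.float64(0.0), None, None, None, None]
a_scen 0.1 [np.float64(0.0), np.float64(0.0), np.float64(0.0), np.float64(0.0), np.float64(0.0), np.float64(0.15), np.float64(0.15), np.float64(0.0), np.float64(0.0), None, None, None, None]
a_scen 0.2 [np.float64(0.0), np.float64(0.0), np.float64(0.0), np.float64(0.0), np.float64(0.0), np.float64(0.0), np.float64(0.0), np.float64(0.0), np.float64(0.0), np.float64(0.0), None, None, None]
a_scen 0.3 [np.float64(0.01), np.float64(0.0), np.float64(0.0), np.float64(0.0), np.float64(0.0), np.float64(0.0), np.float64(0.08), np.float64(0.08), np.float64(0.22), np.float64(0.0), None, None, None]
a_scen 0.4 [np.float64(0.0), np.float64(0.0), np.float64(0.0), np.float64(0.0), np.float64(0.0), np.float64(0.0), np.float64(0.08), np.float64(0.22), np.float64(0.22), np.float64(0.0), np.float64(0.0), None, None]
a_scen 
[... 1888 characters left out ...]
 np.float64(0.15)]
a_side 0.6 [np.float64(0.0), np.float64(0.0), np.float64(0.0), np.float64(0.01), np.float64(0.04), np.float64(0.04), np.float64(0.09), np.float64(0.08), np.float64(0.15), None, np.float64(0.06), np.float64(0.06), np.float64(0.07)]
a_side 0.7 [np.float64(0.0), np.float64(0.0), np.float64(0.0), np.float64(0.03), np.float64(0.0), np.float64(0.0), np.float64(0.0), np.float64(0.0), np.float64(0.12), np.float64(0.13), np.float64(0.1), np.float64(0.1), np.float64(0.0)]
a_side 0.8 [None, np.float64(0.0), np.float64(0.03), np.float64(0.04), np.float64(0.1), np.float64(0.1), np.float64(0.0), np.float64(0.0), np.float64(0.12), np.float64(0.13), np.float64(0.1), np.float64(0.1), None]
```

Emit:
carry_out --rows '[0,0,0,4,0,0,0,0,0,0,4,0,0,0,0,0.5,-1,3.5,0,0,0,0,1.7,-3.6,0,0,0,0,0,1.7,-3.6,0,0,0,0,0,1.7,-3.6,0,0,0,0,0,1.7,-3.6,0,0,0,0,0,1.7,-3.6,0,0,0,0,0,1.7,-3.6,0,0,0,0,0,1.7,-3.6,0,0,0,0,0,1.7,-3.6,0,0,0,0,0,1.7,-3.6,0,0,0,0,0,1.7,-3.6,0,0,0,0,0,1.7,-3.6,0,0,0,0,0,1.7,-3.6,0,0,0,0,0,1.7,-3.6,0,0,0,0,0,1.7,-3.6,0,0,0,0,0,1.7,-3.6,0,0,0,0,0,1.7,-3.6,0,0,0,0,0,0,0,0,0,0,0]'

```text
t: 1.82
position: [0.4148, -0.0591, 0.3428]
ee_rot: [0.363, 3.117, -0.018]
ft_force: [0.3, 0.6, -0.4]
width: 0.0855
```

Emit:
carry_out --rows '[0,1.8,-3.4,0,0,0,0.2,0,1.8,-3.4,0,0,0,0.2,0,1.8,-3.4,-1,0,0,0.2,0,1.8,-3.4,-1.2,0,0,0,0,1.8,-3.4,-1.2,0,0,0,0,1.8,-3.4,-1.2,0,0,0,0,1.8,-3.4,-1.2,0,0,0,0,1.6,-3.2,-1.2,0,0,0,0,0,0,-3,0,0,0,0,0,0,-3,0,0,0,0,0,0,0,0,0,0,0,0,0,0,0,0,0]'

```text
t: 2.82
position: [0.5593, -0.3388, 0.2035]
ee_rot: [0.268, 3.127, -0.009]
ft_force: [-0.2, 0.3, 0.8]
width: 0.0851
```

```bash
cat > look.py <<'E'
import sys
from workcell import bot
from h import *
from scipy.spatial.transform import Rotation as R
np.set_printoptions(precision=4,suppress=True)
t=sys.argv[1]
s=bot.sense();r=R.from_rotvec(s["ee_rot"]).as_matrix()
print("t",s["t"],"p",s["position"],"yaw_y",np.degrees(np.arctan2(r[1,1],r[0,1])),"tilt",r[:,2],"w",s["width"],"f",s["ft_force"],"j",s["joint_pos"])
for n in sys.argv[2:]:
    d=bot.snapshot(n)
    if n=="wrist":
        T=np.eye(4);T[:3,:3]=r;T[:3,3]=s["position"];d["extrinsics"]=T@d["hand_eye"]
    np.savez(f"{t}_{n}.npz",**d);cv2.imwrite(f"pics/{t}_{n}.png",d["image"])
E
python3 look.py b wrist side
```

```text
t 2.8167 p [ 0.5593 -0.3388  0.2035] yaw_y 80.19668538062352 tilt [ 0.0022 -0.0056 -1.    ] w 0.08513409950462798 f [-0.2152  0.3448  0.8296] j [-0.6492  0.4069  1.3744 -0.0032  1.3551 -2.0482]
```

View pics/b_wrist.png

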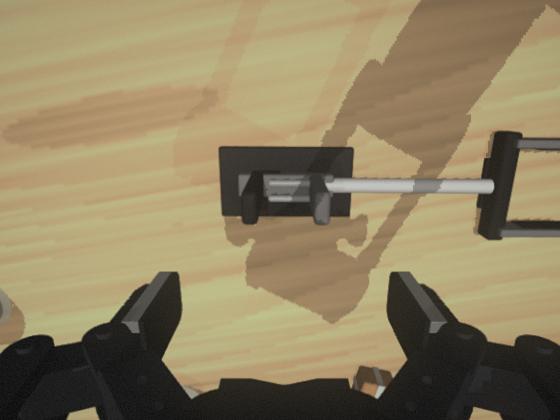

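View pics/b_side.png

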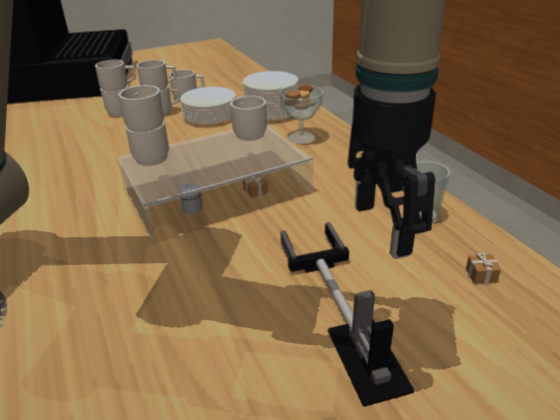

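```bash
python3 - <<'E'
from h import *
np.set_printoptions(precision=4,suppress=True)
W=load("b_wrist.npz")
cv2.imwrite('pics/b_w.png',cv2.resize(W['image'][130:240,210:370],None,fx=5,fy=5,interpolation=cv2.INTER_CUBIC))
a=plane(W,250,218,.098);b=plane(W,322,218,.098);print(a,b,(a+b)/2)
a=plane(W,340,186,.016);b=plane(W,485,186,.016);print(a,b,np.degrees(np.arctan2(*(b-a)[[1,0]])))
E
```

```text
[ 0.5607 -0.3652  0.098 ] [ 0.5696 -0.3128  0.098 ] [ 0.5651 -0.339   0.098 ]
[ 0.5685 -0.2872  0.016 ] [ 0.5918 -0.1497  0.016 ] 80.37593409015047
```

View pics/b_w.png

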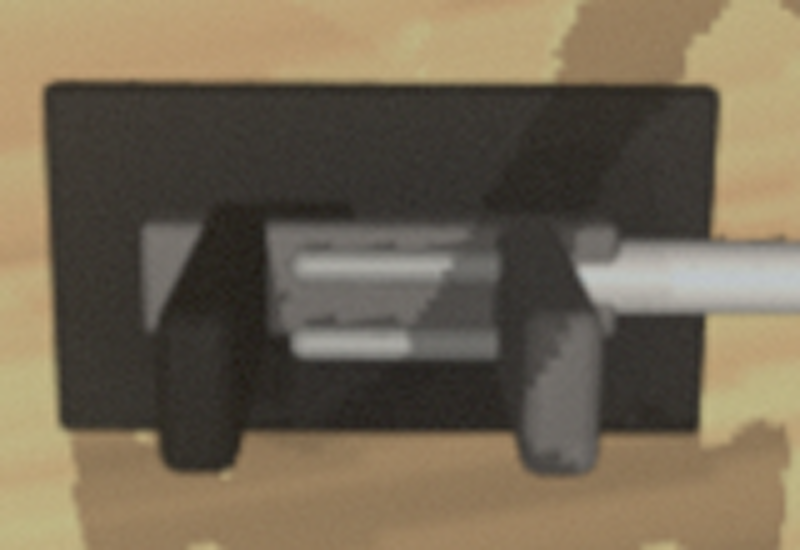

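Emit:
carry_out --rows '[0,-0.1,0,-3,0,0,0,0,0,0,-3,0,0,0,0,0,0,-3,0,0,0,0,0,0,-3,0,0,0,0,0,0,-2,0,0,0,0,0,0,-1,0,0,0,0,0,0,0,0,0,0,0,0,0,0,0,0,0]'

```text
t: 3.58
position: [0.5688, -0.34, 0.073]
ee_rot: [0.255, 3.094, -0.04]
ft_force: [0.5, -0.9, 0.4]
width: 0.0855
```

```bash
python3 look.py c wrist side
```

```text
t 3.5833 p [ 0.5688 -0.34    0.073 ] yaw_y 80.53850446872043 tilt [ 0.0346 -0.0288 -0.999 ] w 0.08546794592213276 f [ 0.523  -0.9407  0.4222] j [-0.6424  0.4978  1.5673 -0.0026  1.0315 -2.0472]
```

View pics/c_wrist.png

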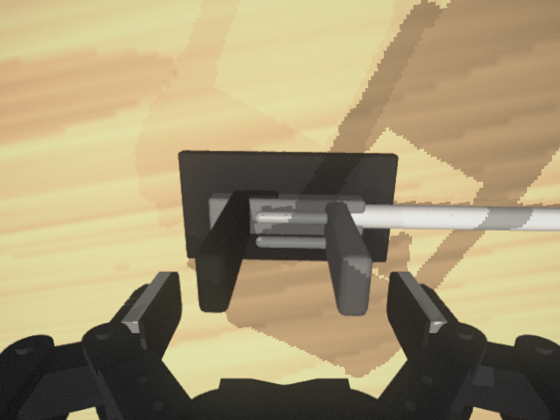

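View pics/c_side.png

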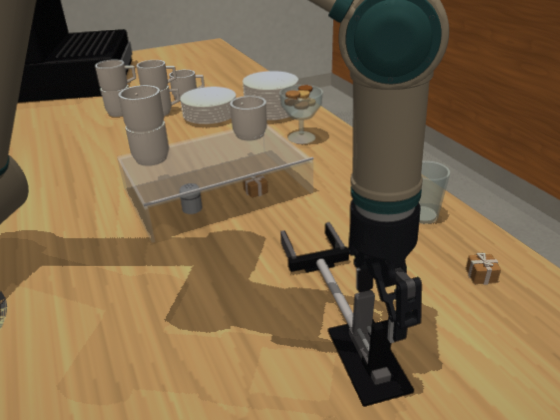

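Emit:
carry_out --rows '[0,-1.0,0.2,0,0.27,0.33,0,0,0,0,0,0,0,0,0,-0.1,0,-1,0,0,0,0,-0.1,0,-1,0,0,0,0,0,0,0,0,0,0]'

```text
t: 4.1
position: [0.5613, -0.341, 0.06]
ee_rot: [0.257, 3.117, -0.014]
ft_force: [0.3, 1.1, -0.1]
width: 0.0853
```

```bash
python3 look.py d wrist
```

```text
t 4.1 p [ 0.5613 -0.341   0.06  ] yaw_y 80.5684658449887 tilt [ 0.0135 -0.0104 -0.9999] w 0.08525401147979188 f [ 0.2695  1.055  -0.1321] j [-0.6518  0.5155  1.5712 -0.0001  1.0379 -2.058 ]
```

View pics/d_wrist.png

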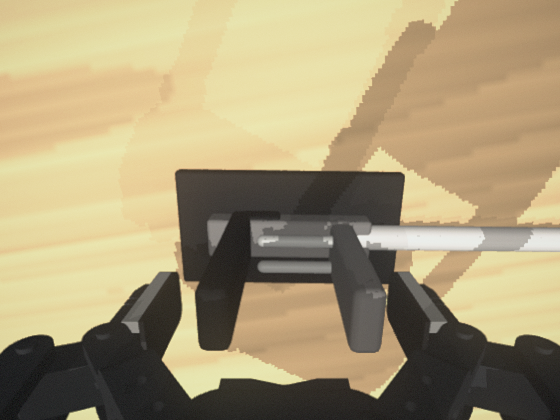

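Emit:
carry_out --rows '[0,-0.4,0.3,0,0.1,0.14,-0.05,0,-0.1,0,-1,0.05,0.05,0,0,-0.1,0,-1,0.05,0.05,0,0,0,0,-0.4,0,0,0,0,0,0,0,0,0,0]'

```text
t: 4.57
position: [0.555, -0.3375, 0.0337]
ee_rot: [-0.266, -3.116, -0.017]
ft_force: [0.0, -0.3, -0.9]
width: 0.0855
```

```bash
python3 look.py e wrist side
```

```text
t 4.5667 p [ 0.555  -0.3375  0.0337] yaw_y 80.24590991632799 tilt [-0.0136  0.0124 -0.9998] w 0.08545868369480088 f [ 0.0353 -0.2991 -0.9461] j [-0.6543  0.5489  1.5848  0.0018  1.0262 -2.0559]
```

View pics/e_wrist.png

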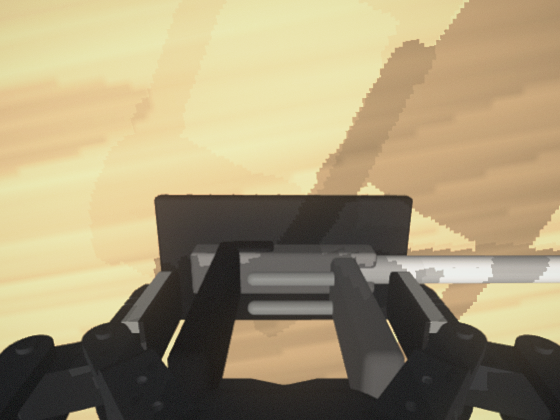

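View pics/e_side.png

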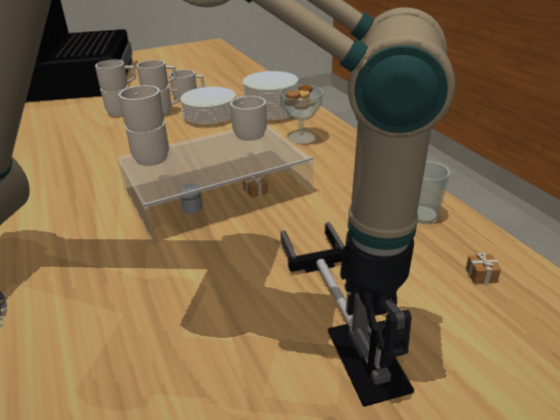

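Emit:
carry_out --rows '[0,0.3,0,0.6,-0.12,-0.13,0,0,0,0,0,0,0,0,0,0,0,0,0,0,0,0.2,0,0,0,0,0,0,0.25,0,0,0,0,0,0,0.25,0,0,0,0,0,0,0.25,0,0,0,0,0,0]'

```text
t: 5.25
position: [0.5597, -0.3393, 0.0439]
ee_rot: [0.266, 3.124, -0.009]
ft_force: [0.5, -0.5, -2.4]
width: 0.0638
```

```bash
python3 look.py f wrist side
```

```text
t 5.25 p [ 0.5597 -0.3393  0.0439] yaw_y 80.27078386222594 tilt [ 0.0058 -0.0064 -1.    ] w 0.06378934962953269 f [ 0.4931 -0.4913 -2.3754] j [-0.6503  0.5327  1.5859 -0.0018  1.0146 -2.0503]
```

View pics/f_wrist.png

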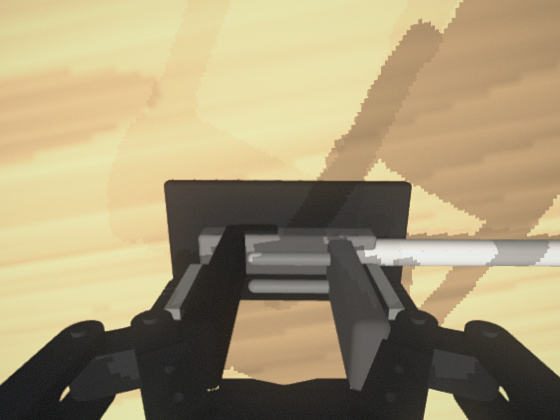

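Emit:
carry_out --rows '[0.3,0,0,0,0,0,0,0.3,0,0,0,0,0,0,0.3,-0.6,0.6,0,0,0,0.2,0.3,-0.9,0.8,0,0,0,0.25,0.3,-0.9,0.8,0,0,0,0.25,0.3,-0.9,0.8,0,0,0,0.25,0.3,-0.9,0.8,0,0,0,0.25,0.3,-0.9,0.8,0,0,0,0.25,0.3,-0.9,0.8,0,0,0,0.25,0.3,-0.9,0.6,0,0,0,0.15,0.3,0,0,0,0,0,0]'

```text
t: 6.27
position: [0.4962, -0.2787, 0.0455]
ee_rot: [-0.046, 3.11, -0.014]
ft_force: [-0.9, -0.1, -1.9]
width: 0.06
```

```bash
python3 look.py g wrist side scene
```

```text
t 6.2667 p [ 0.4962 -0.2787  0.0455] yaw_y 91.68494598498849 tilt [ 0.0317 -0.0088 -0.9995] w 0.05999356151838407 f [-0.9306 -0.1436 -1.8817] j [-0.6417  0.416   1.8049  0.0153  0.8901 -2.2515]
```

View pics/g_scene.png

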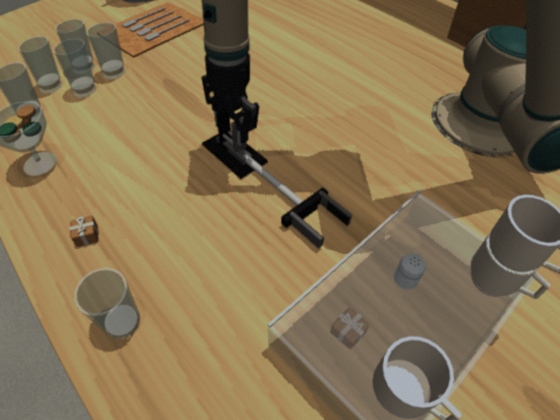

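View pics/g_side.png

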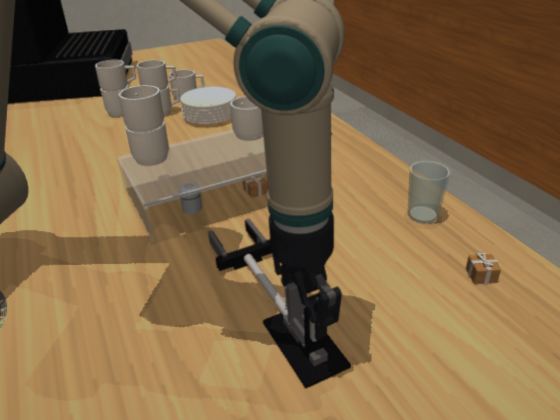

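View pics/g_wrist.png

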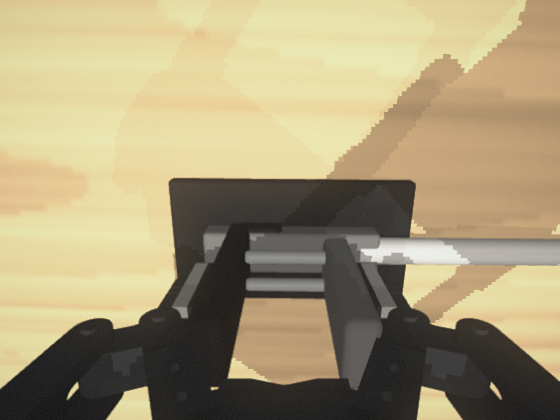

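Emit:
carry_out --rows '[0.3,-0.8,0.3,-0.2,0.08,0.25,0,0.3,-0.8,0.5,0,0,0.05,0,0.3,-0.8,0.6,0,0,0.05,0.05,0.3,-0.6,0.6,0,0,0.05,0.05,0.3,0,0,0,0,0,0]'

```text
t: 6.83
position: [0.4762, -0.2644, 0.0457]
ee_rot: [-0.057, 3.135, -0.016]
ft_force: [0.7, 0.5, -2.4]
width: 0.0601
```

```bash
python3 look.py h wrist side scene; python3 -c "
from h import *
S=load('h_scene.npz');D=load('h_side.npz')
cv2.imwrite('pics/h1.png',cv2.resize(S['image'][120:380,180:480],None,fx=2.5,fy=2.3,interpolation=cv2.INTER_CUBIC))
cv2.imwrite('pics/h2.png',cv2.resize(D['image'][80:320,100:370],None,fx=2.5,fy=2.5,interpolation=cv2.INTER_CUBIC))
"
```

```text
t 6.8333 p [ 0.4762 -0.2644  0.0457] yaw_y 92.07436189233358 tilt [ 0.0065 -0.01   -0.9999] w 0.0600706115815135 f [ 0.7383  0.4889 -2.397 ] j [-0.6318  0.3955  1.8415 -0.0054  0.8934 -2.2355]
```

View pics/h1.png

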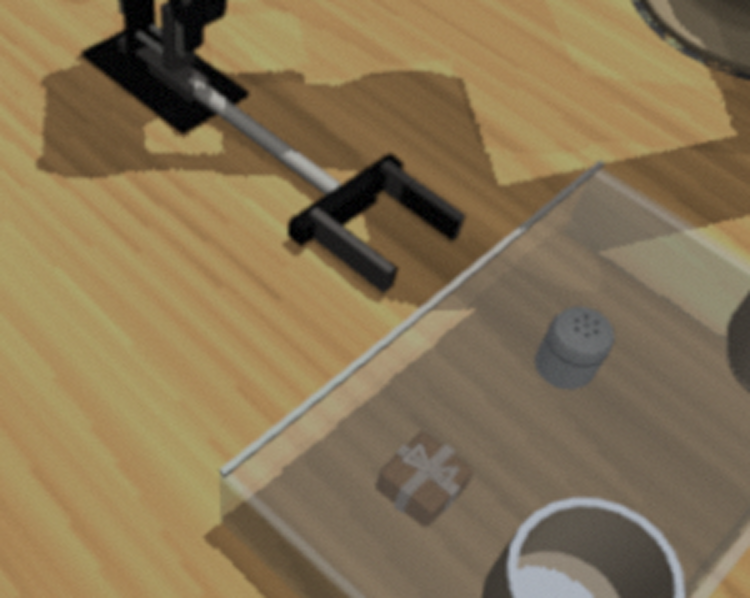

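View pics/h2.png

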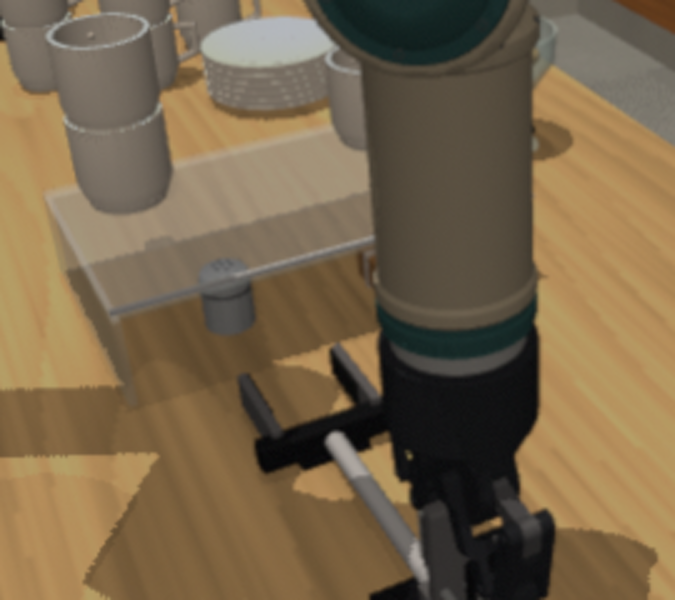

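```bash
python3 - <<'E'
from h import *
np.set_printoptions(precision=4,suppress=True)
S=load("h_scene.npz");D=load("h_side.npz")
a=lambda x,y:(180+x/2.5,120+y/2.3);b=lambda x,y:(100+x/2.5,80+y/2.5)
for n,p,q in [("L",a(463,220),b(245,378)),("R",a(394,270),b(338,349)),("sh",a(584,331),b(227,270))]:
    print(n,*tri([S,D],[p,q]))
# shaker model overlay
for c in [(.458,.133),(.460,.137),(.456,.130)]:
  print(c,[proj(S,[*c,z]) for z in (0,.052)],[proj(D,[*c,z]) for z in (0,.052)])
print(a(584,331),b(227,270))
E
```

```text
L [0.435  0.0167 0.0299] [np.float64(0.0015470128633414135), np.float64(0.0015470128633413476)]
R [0.5053 0.0176 0.0316] [np.float64(0.0020667559109333717), np.float64(0.0020667559109333942)]
sh [0.4606 0.1355 0.0481] [np.float64(0.0009945403961946224), np.float64(0.000994540396194709)]
(0.458, 0.133) [array([404.7185, 277.5581]), array([413.4088, 260.8082])] [array([192.4959, 209.3777]), array([189.1488, 187.0164])]
(0.46, 0.137) [array([405.8649, 279.9041]), array([414.6697, 263.2446])] [array([192.8724, 208.1404]), array([189.55  , 185.8295])]
(0.456, 0.13) [array([404.0529, 275.6317]), array([412.6664, 258.8095])] [array([191.9693, 210.3769]), array([188.5956, 187.9757])]
(413.6, 263.9130434782609) (190.8, 188.0)
```

Emit:
carry_out --rows '[0.3,-0.3,0.6,-0.3,0.08,0.05,0,0.3,-0.2,1.2,0,0,0,0,0.3,-0.1,1.2,0,0,0,0,0.3,-0.1,1.2,0,0,0,0,0.3,-0.1,1.2,0,0,0,0,0.3,-0.1,1.2,0,0,0,0,0.3,-0.1,1.2,0,0,0,0,0.3,-0.1,1.2,0,0,0,0,0.3,0,0.8,0,0,0,0,0.3,0,0,0,0,0,0]'

```text
t: 7.82
position: [0.471, -0.1675, 0.0458]
ee_rot: [-0.062, 3.127, -0.029]
ft_force: [-0.1, -1.1, -1.4]
width: 0.0598
```

```bash
python3 look.py i wrist side scene; python3 -c "
from h import *
S=load('i_scene.npz');D=load('i_side.npz')
cv2.imwrite('pics/i1.png',cv2.resize(S['image'][120:380,180:480],None,fx=2.5,fy=2.3,interpolation=cv2.INTER_CUBIC))
cv2.imwrite('pics/i2.png',cv2.resize(D['image'][80:320,100:370],None,fx=2.5,fy=2.5,interpolation=cv2.INTER_CUBIC))
"
```

```text
t 7.8167 p [ 0.471  -0.1675  0.0458] yaw_y 92.27010682315604 tilt [ 0.0146 -0.0185 -0.9997] w 0.05983690621420297 f [-0.0744 -1.0674 -1.3782] j [-0.4737  0.3373  1.9453 -0.0133  0.8377 -2.0755]
```

View pics/i1.png

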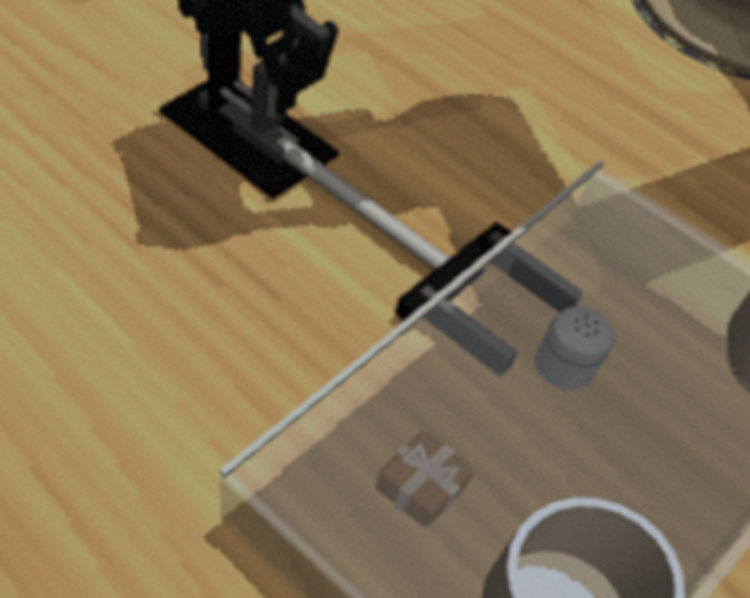

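View pics/i2.png

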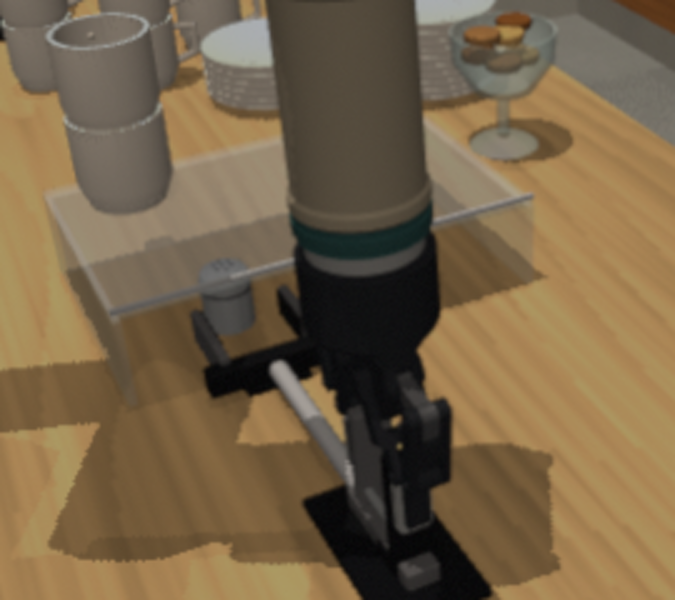

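```bash
python3 - <<'E'
from h import *
np.set_printoptions(precision=4,suppress=True)
S=load("i_scene.npz");D=load("i_side.npz")
a=lambda x,y:(180+x/2.5,120+y/2.3);b=lambda x,y:(100+x/2.5,80+y/2.5)
for n,p,q in [("L",a(580,293),b(197,313)),("R",a(516,352),b(286,290))]:
    print(n,*tri([S,D],[p,q]),plane(S,*p,.033),plane(D,*q,.033))
E
```

```text
L [0.4272 0.1113 0.0325] [np.float64(0.0014117604644404349), np.float64(0.0014117604644404136)] [0.426  0.1119 0.033 ] [0.4279 0.109  0.033 ]
R [0.4974 0.1134 0.0321] [np.float64(0.003285920517796175), np.float64(0.003285920517796291)] [0.4946 0.1149 0.033 ] [0.4991 0.1084 0.033 ]
```

Emit:
carry_out --rows '[0.3,-0.1,0.6,-0.2,0.15,0.12,0,0.3,-0.1,1,0,0,0,-0.03,0.3,-0.1,1,0,0,0,0,0.3,-0.1,1,0,0,0,0,0.3,0,0.9,0,0,0,0,0.3,0,0.4,0,0,0,0,0.3,0,0,0,0,0,0]'

```text
t: 8.55
position: [0.4699, -0.1227, 0.0448]
ee_rot: [-0.057, 3.136, -0.016]
ft_force: [1.1, -2.4, -1.1]
width: 0.0596
```

```bash
python3 look.py j side scene; python3 -c "
from h import *
S=load('j_scene.npz');D=load('j_side.npz')
cv2.imwrite('pics/j1.png',cv2.resize(S['image'][120:380,180:480],None,fx=2.5,fy=2.3,interpolation=cv2.INTER_CUBIC))
cv2.imwrite('pics/j2.png',cv2.resize(D['image'][80:320,100:370],None,fx=2.5,fy=2.5,interpolation=cv2.INTER_CUBIC))
"
```

```text
t 8.55 p [ 0.4699 -0.1227  0.0448] yaw_y 92.09076670764631 tilt [ 0.005  -0.0101 -0.9999] w 0.059628654874562224 f [ 1.0688 -2.3776 -1.0608] j [-0.3932  0.3268  1.9669 -0.0099  0.8394 -1.994 ]
```

View pics/j1.png

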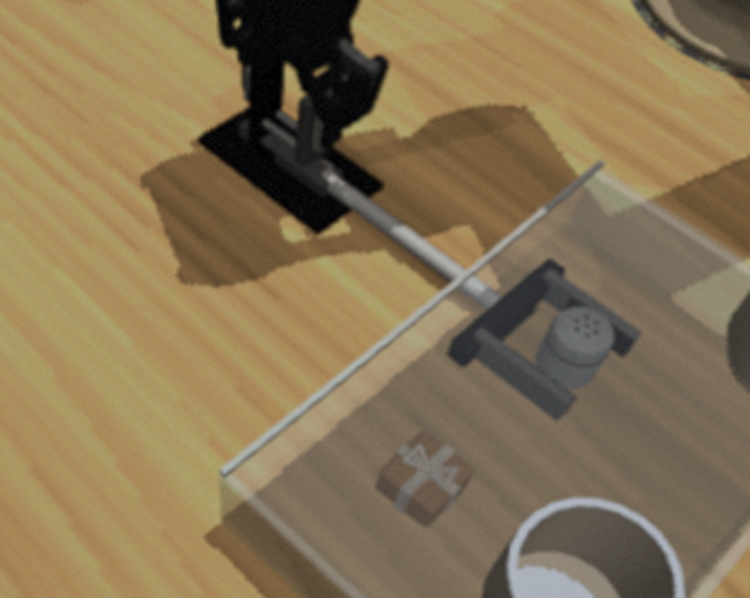

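View pics/j2.png

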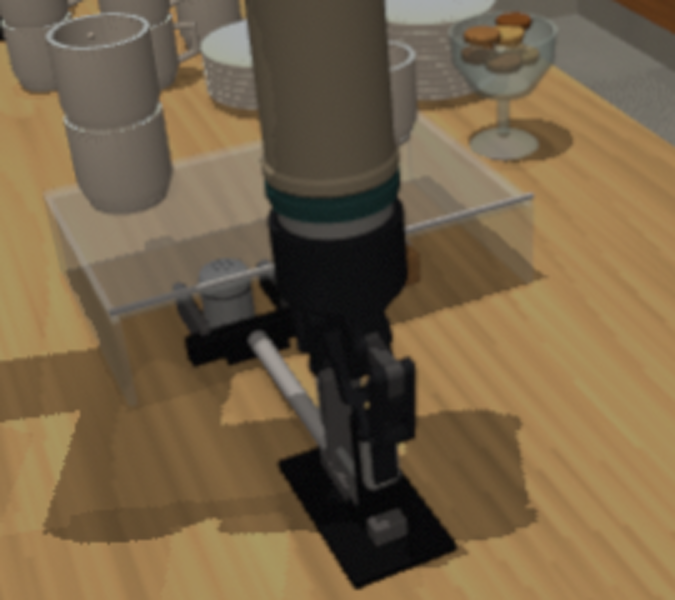

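Emit:
carry_out --rows '[0.35,0,0,0,0,0,0,0.39,0,0,0,0,0,0,0.42,0,0,0,0,0,0,0.44,0,0,0,0,0,0,0.44,0,0,0,0,0,0,0.46,0,0,0,0,0,0,0.46,0,0,0,0,0,0,0.46,0,0,0,0,0,0]'

```text
t: 9.32
position: [0.4709, -0.1266, 0.0475]
ee_rot: [-0.059, 3.135, -0.022]
ft_force: [-0.3, -2.8, 3.0]
width: 0.0467
```

```bash
python3 look.py k side scene; python3 -c "
from h import *
S=load('k_scene.npz');D=load('k_side.npz')
cv2.imwrite('pics/k1.png',cv2.resize(S['image'][120:380,180:480],None,fx=2.5,fy=2.3,interpolation=cv2.INTER_CUBIC))
"
```

```text
t 9.3167 p [ 0.4709 -0.1266  0.0475] yaw_y 92.15707280263193 tilt [ 0.0065 -0.0142 -0.9999] w 0.04666026187736911 f [-0.2889 -2.7761  3.0124] j [-0.3975  0.3243  1.9616 -0.0141  0.8443 -1.9967]
```

View pics/k1.png

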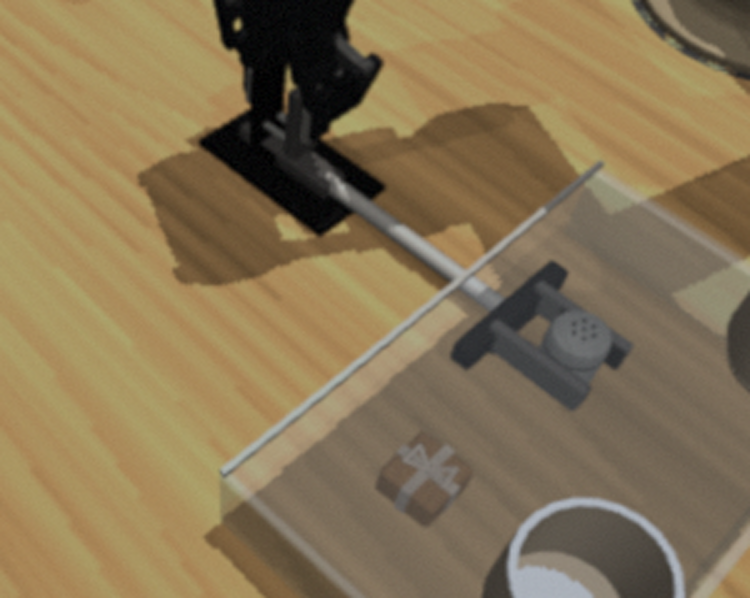

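Emit:
carry_out --rows '[0.5,0,0,0,0,0,0,0.5,0,0,0,0,0,0,0.5,0,0,0,0,0,0,0.5,0,0,0,0,0,0]'

```text
t: 9.75
position: [0.471, -0.1268, 0.0485]
ee_rot: [-0.058, 3.135, -0.021]
ft_force: [-1.0, -4.2, 4.0]
width: 0.0449
```

Emit:
carry_out --rows '[0.5,0,-0.3,0,0.08,0,0,0.5,0,-0.5,0,0.05,0,0,0.5,0,-0.6,0,0,0,0,0.5,0,-0.6,0,0,0,0,0.5,0,0,0,0,0,0]'

```text
t: 10.17
position: [0.4702, -0.1392, 0.0484]
ee_rot: [-0.05, 3.135, 0.025]
ft_force: [-1.2, -2.7, 0.4]
width: 0.044
```

```bash
python3 look.py l side scene; python3 -c "
from h import *
S=load('l_scene.npz');D=load('l_side.npz')
cv2.imwrite('pics/l1.png',cv2.resize(S['image'][120:380,180:480],None,fx=2.5,fy=2.3,interpolation=cv2.INTER_CUBIC))
"
```

```text
t 10.1667 p [ 0.4702 -0.1392  0.0484] yaw_y 91.84067890290925 tilt [ 0.006   0.016  -0.9999] w 0.04397687822543747 f [-1.1853 -2.6848  0.4149] j [-0.4427  0.3303  1.9479  0.0223  0.8649 -2.06  ]
```

View pics/l1.png

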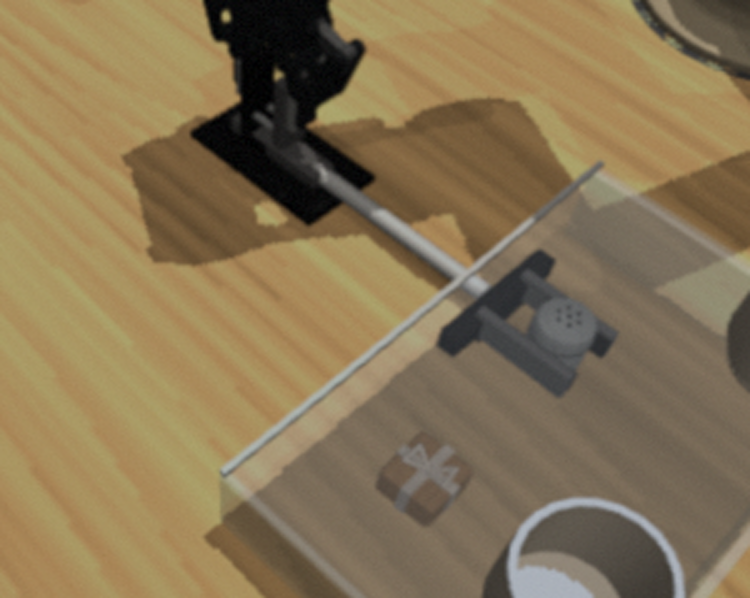

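Emit:
carry_out --rows '[0.5,0,-0.6,0,-0.1,0.05,0.03,0.5,0.05,-0.8,0,-0.05,0,0.03,0.5,0.05,-0.9,0,0,0,0,0.5,0.05,-0.9,0,0,0,0,0.5,0.05,-0.9,0,0,0,0,0.5,0.05,-0.9,0,0,0,0,0.5,0.05,-0.9,0,0,0,0,0.5,0.05,-0.9,0,0,0,0,0.5,0,-0.6,0,0,0,0,0.5,0,0,0,0,0,0]'

```text
t: 11.1
position: [0.4722, -0.2034, 0.0487]
ee_rot: [0.058, -3.139, -0.034]
ft_force: [-0.8, 1.1, 2.0]
width: 0.044
```

```bash
python3 look.py m side scene; python3 -c "
from h import *
S=load('m_scene.npz');D=load('m_side.npz')
cv2.imwrite('pics/m1.png',cv2.resize(S['image'][120:380,180:480],None,fx=2.5,fy=2.3,interpolation=cv2.INTER_CUBIC))
cv2.imwrite('pics/m2.png',cv2.resize(D['image'][80:320,100:370],None,fx=2.5,fy=2.5,interpolation=cv2.INTER_CUBIC))
"
```

```text
t 11.1 p [ 0.4722 -0.2034  0.0487] yaw_y 92.11045193715375 tilt [-0.0024  0.0217 -0.9998] w 0.044005160124047316 f [-0.7701  1.1447  2.0061] j [-0.5545  0.3643  1.8876  0.0219  0.9033 -2.1758]
```

View pics/m1.png

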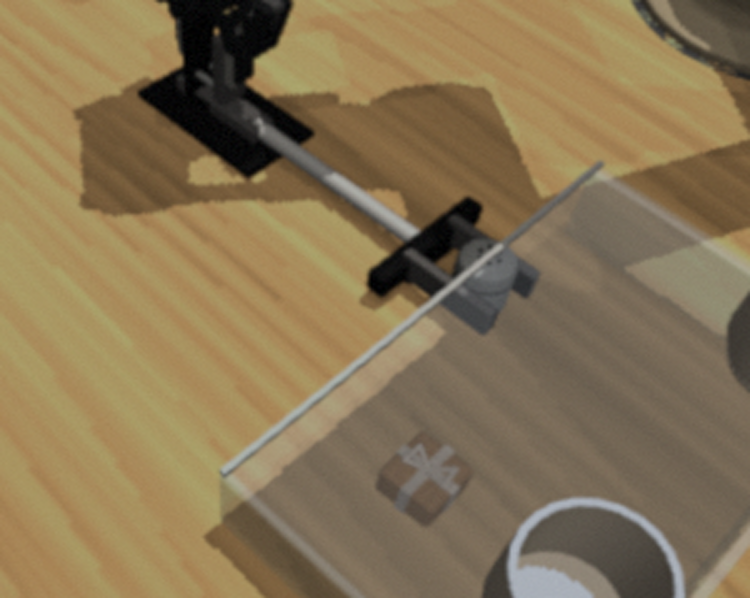

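View pics/m2.png

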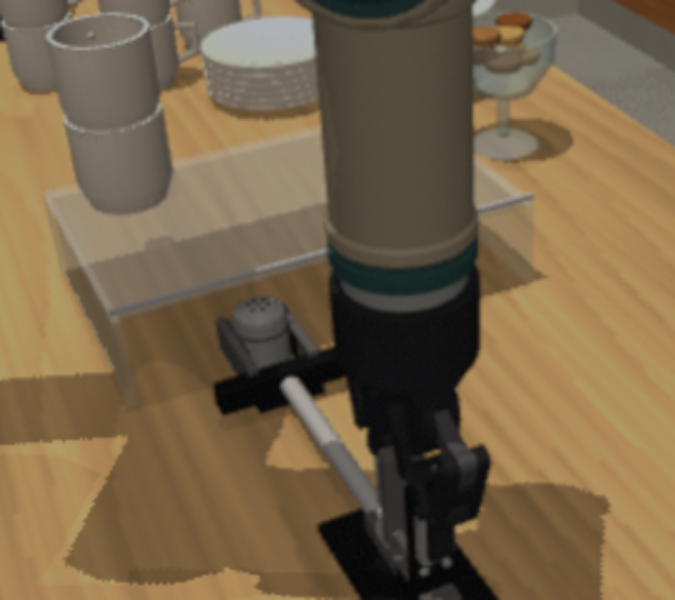

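Emit:
carry_out --rows '[0.5,0,-0.6,0,-0.2,0,0,0.5,0.05,-0.9,0,-0.03,0,0,0.5,0.05,-0.9,0,0,0,0,0.5,0.05,-0.9,0,0,0,0,0.5,0.05,-0.9,0,0,0,0,0.5,0.05,-0.9,0,0,0,0,0.5,0.05,-0.8,0,0,0,0,0.5,0,-0.4,0,0,0,0,0.5,0,0,0,0,0,0,0.5,0,0,0,0,0,0]'

```text
t: 12.03
position: [0.4721, -0.256, 0.0484]
ee_rot: [0.059, -3.132, -0.023]
ft_force: [-0.4, 3.9, 2.6]
width: 0.044
```

```bash
python3 look.py n side scene; python3 -c "
from h import *
S=load('n_scene.npz');D=load('n_side.npz')
cv2.imwrite('pics/n1.png',cv2.resize(S['image'][120:380,180:480],None,fx=2.5,fy=2.3,interpolation=cv2.INTER_CUBIC))
cv2.imwrite('pics/n2.png',cv2.resize(D['image'][80:320,100:370],None,fx=2.5,fy=2.5,interpolation=cv2.INTER_CUBIC))
"
```

```text
t 12.0333 p [ 0.4721 -0.256   0.0484] yaw_y 92.14011568295896 tilt [-0.0092  0.0143 -0.9999] w 0.043957588358886954 f [-0.447   3.9231  2.6256] j [-0.6307  0.3943  1.8348  0.0077  0.9284 -2.2436]
```

View pics/n1.png

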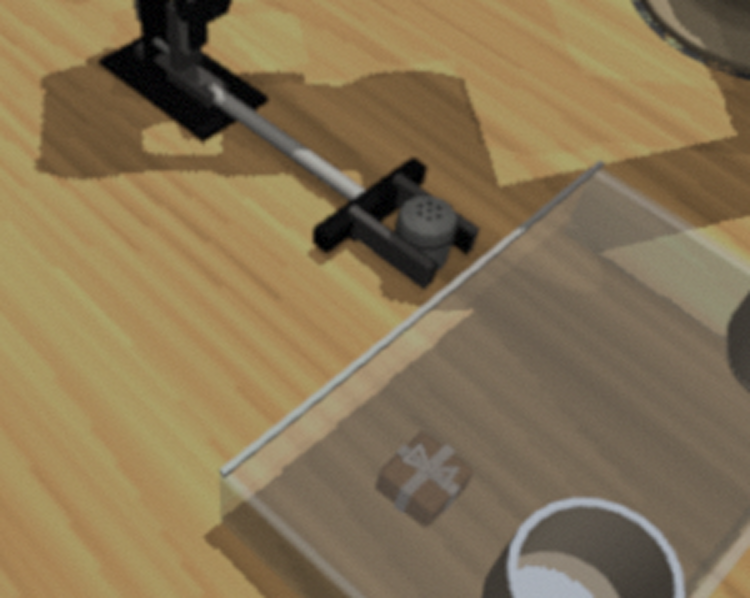

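View pics/n2.png

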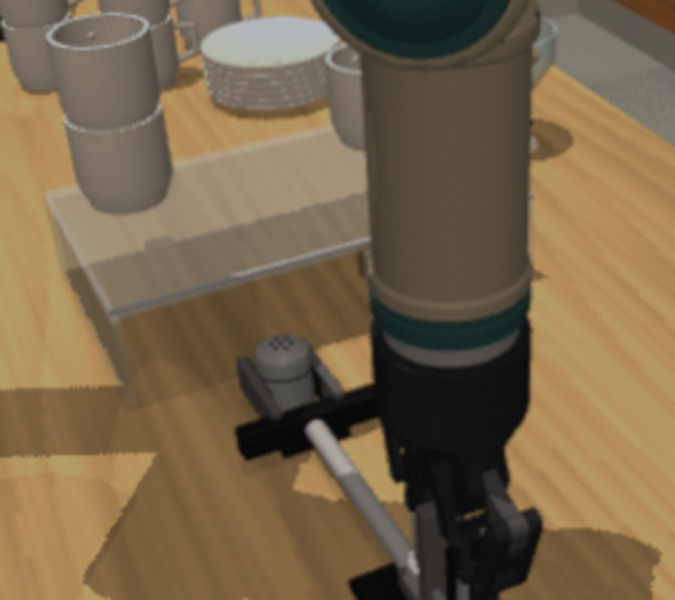

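```bash
python3 - <<'E'
from h import *
np.set_printoptions(precision=4,suppress=True)
S=load("n_scene.npz");D=load("n_side.npz")
a=lambda x,y:(180+x/2.5,120+y/2.3);b=lambda x,y:(100+x/2.5,80+y/2.5)
print(tri([S,D],[a(428,214),b(283,346)]))
E
```

```text
(array([0.464 , 0.0076, 0.0531]), [np.float64(0.0002510140898516146), np.float64(0.0002510140898516109)])
```

Emit:
carry_out --rows '[0.46,0,0,0,-0.1,-0.08,0,0.43,0,0,0,0,0,0,0.4,0,0,0,0,0,0,0.36,0,0,0,0,0,0,0.32,0,0,0,0,0,0,0.28,0,0,0,0,0,0,0.22,0,0,0,0,0,0,0.15,0,0,0,0,0,0,0,0,0,0,0,0,0,0,0,0,0,0,0,0,0,0,0,0,0,0,0,0,0,0,0,0,0,0]'

```text
t: 13.13
position: [0.4717, -0.2574, 0.0471]
ee_rot: [0.06, -3.14, -0.0]
ft_force: [1.1, -0.2, 0.4]
width: 0.0855
```

```bash
python3 look.py o wrist side scene; python3 -c "
from h import *
S=load('o_scene.npz');D=load('o_side.npz')
cv2.imwrite('pics/o1.png',cv2.resize(S['image'][80:340,150:450],None,fx=2.5,fy=2.3,interpolation=cv2.INTER_CUBIC))
"
```

```text
t 13.1333 p [ 0.4717 -0.2574  0.0471] yaw_y 92.17432714270683 tilt [-0.0013  0.0001 -1.    ] w 0.08553600499844372 f [ 1.1468 -0.1564  0.3591] j [-0.6285  0.39    1.8465 -0.0008  0.9062 -2.2368]
```

View pics/o1.png

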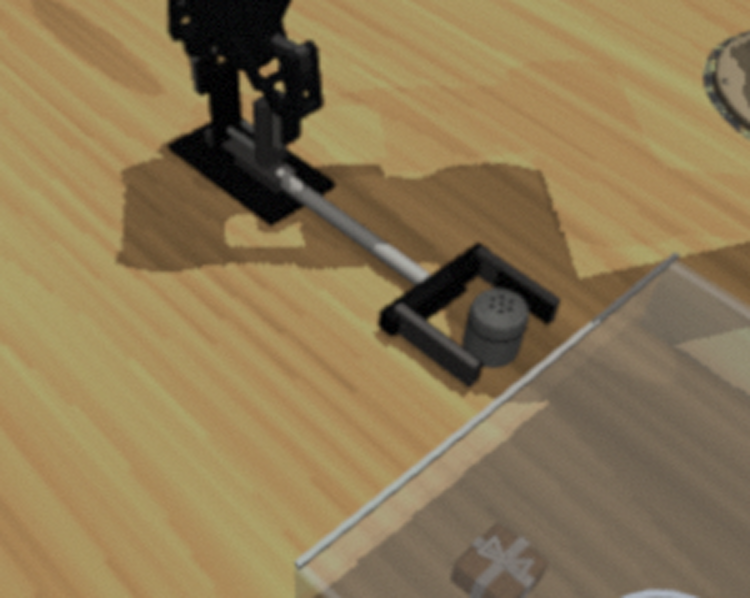

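View pics/o_wrist.png

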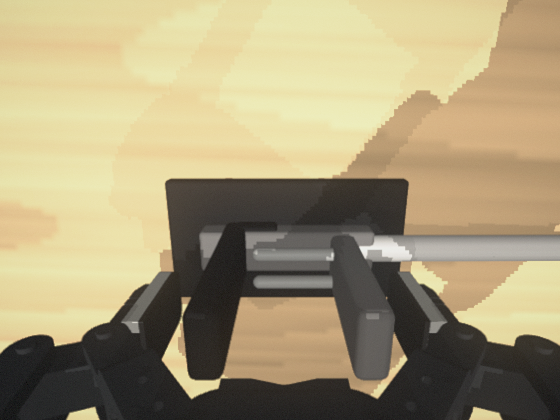

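Emit:
carry_out --rows '[0,0,0,0.8,0,0,0,0,0,0,1,0,0,0,0,0,0,1,0,0,0,0,0,0,0,0,0,0]'

```text
t: 13.62
position: [0.4712, -0.257, 0.0774]
ee_rot: [0.06, -3.138, -0.002]
ft_force: [-0.1, -1.4, 0.1]
width: 0.0855
```

```bash
python3 look.py p wrist
```

```text
t 13.6167 p [ 0.4712 -0.257   0.0774] yaw_y 92.17514753326033 tilt [-0.0026  0.001  -1.    ] w 0.08553903810112937 f [-0.119  -1.3535  0.1065] j [-0.6285  0.3536  1.811  -0.0008  0.9797 -2.2368]
```

View pics/p_wrist.png

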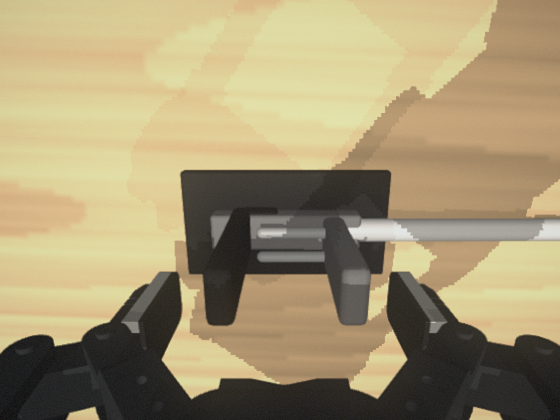

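Clear on both sides; rising on.

Emit:
carry_out --rows '[0,0,0,1.5,0,0,0,0,0,0,2,0,0,0,0,0,0,2,0,0,0,0,0,0,2,0,0,0,0,0,-1,3,0,0,0,0,0,-2,3,0,0,0,0,0,-2,3,0,0,0,0,0,0,0,0,0,0,0,0,0,0,0,0,0,0,0,0,0,0,0,0]'

```text
t: 14.5
position: [0.4668, -0.3052, 0.2481]
ee_rot: [0.061, -3.133, -0.007]
ft_force: [0.5, 0.0, 1.0]
width: 0.0854
```

```bash
python3 look.py q side scene; python3 - <<'E'
from h import *
S=load('q_scene.npz');D=load('q_side.npz')
cv2.imwrite('pics/q1.png',cv2.resize(S['image'][100:360,180:480],None,fx=2.5,fy=2.3,interpolation=cv2.INTER_CUBIC))
cv2.imwrite('pics/q2.png',cv2.resize(D['image'][80:320,100:370],None,fx=2.5,fy=2.5,interpolation=cv2.INTER_CUBIC))
E
```

```text
t 14.5 p [ 0.4668 -0.3052  0.2481] yaw_y 92.23290369843913 tilt [-0.0084  0.0046 -1.    ] w 0.08537939310325911 f [0.4922 0.0484 1.011 ] j [-0.7026  0.2461  1.5049 -0.0019  1.3999 -2.3121]
```

View pics/q1.png

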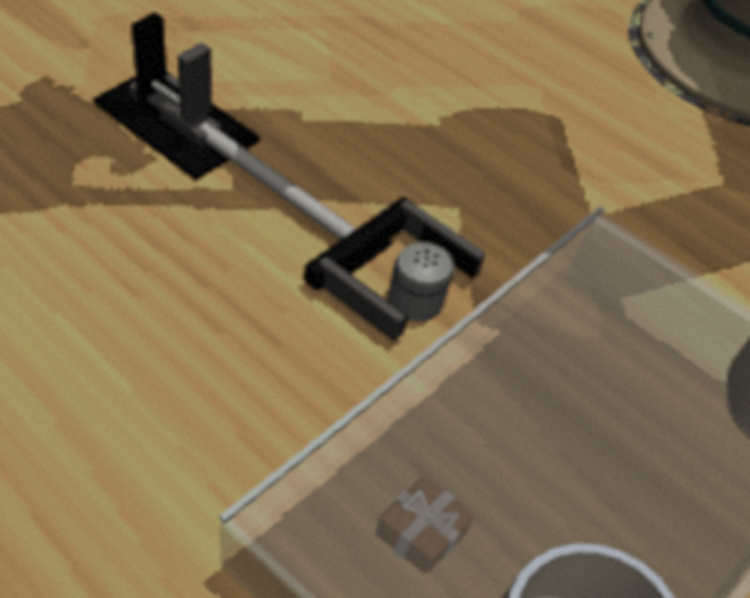

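View pics/q2.png

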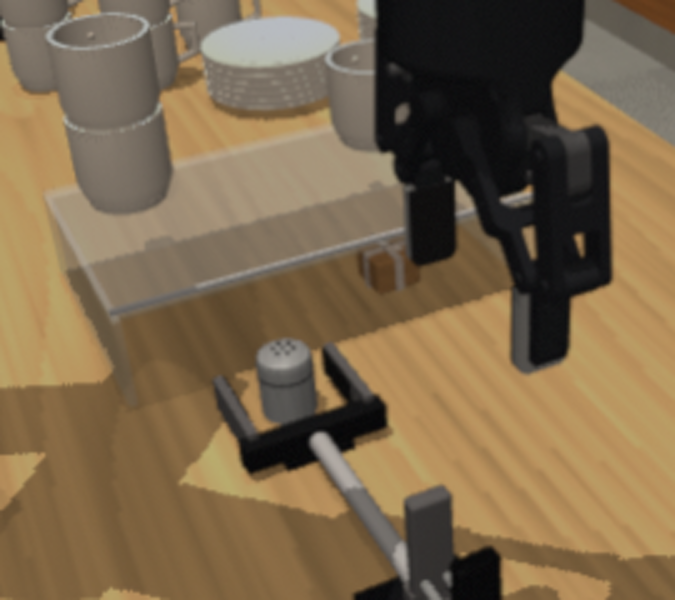

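```bash
python3 - <<'E'
from h import *
np.set_printoptions(precision=4,suppress=True)
S=load("q_scene.npz");D=load("q_side.npz")
a=lambda x,y:(180+x/2.5,100+y/2.3);b=lambda x,y:(100+x/2.5,80+y/2.5)
t,r=tri([S,D],[a(426,257),b(285,350)]);print(t,r)
ax=np.array([-.0363,.9993]);print("riser x",(t[:2]-[.5296,.07])@ax-.11)
p=plane(S,*a(149,18),.098);g=plane(S,*a(195,50),.098);print(p,g,np.linalg.norm(p-g))
print("parcel",plane(S,*a(425,513),.03),plane(load("a_scene.npz"),260+229/2.5,180+357/2.5,.03))
E
```

```text
[0.4633 0.0043 0.0523] [np.float64(0.0011207236324697687), np.float64(0.0011207236324697707)]
riser x -0.17327529566069463
[ 0.4688 -0.282   0.098 ] [ 0.4681 -0.2276  0.098 ] 0.054444045280567906
parcel [0.5956 0.133  0.03  ] [0.5936 0.1343 0.03  ]
```

```bash
python3 -c "
from workcell import bot
print(bot.close_job())"
```

```text
the job is handed in; nothing more can be done
None
```

The shaker is out from under the riser and standing upright on the counter, and I handed the job in at about 14.5 s of the 48 s. I used the reacher by its grip. I steered it in with the jaws open around the shaker, squeezed until they closed on it, and drew it out. Then I let the jaws spring open and lifted the hand clear.

Last checks, from the pictures taken just before handing in:
- **Shaker:** its axis is at riser x ≈ -0.173 m, about 63 mm in front of the open edge. It looks upright, with its top at a height of 52 mm, which matches its size.
- **Reacher:** it lies flat, and its posts are 54 mm apart centre to centre, which is the fully released spacing. The jaws look fully open.
- **Parcel:** it reads about 2 mm from its first position, which is within measuring error.
- **Hand:** it is well clear, with the fingertips about 0.25 m up.

None of the checks failed. Two things were only partly certain:
- **Drift:** the tool drifted up to 10 mm and tilted about 2.6° during the first descent to the grip, and I corrected this before squeezing.
- **Grip force:** I could not read the contact force on the shaker directly. I judged the grip by the finger opening settling at 44 mm and by the shaker following the jaws out.

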